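Stand the keeled-over tea caddy up and push it back to its rail

ROBOT

A 7-joint arm with a two-finger parallel gripper is mounted at the origin on a cart in front of the work surface, level with it; the furniture and walls round the work are solid. World frame = base frame: x ahead of the robot, y to its left, z up, the work surface at z = 0. Lengths are in m, angles in rad, forces in N, time in s.
With the tool pointing down it reaches from about 0.4 to 0.875 m from the base axis. Payload 19.3 kg.
Tool frame: the origin (TCP) lies at the very end of the fingers, on their centre line; the grasp point (between the pads) lies 19 mm behind it; z points along the fingers, y is the line along which they close (so a half turn about z gives the same grasp; the last joint's range is limited). The gripper opens to 85 mm and grips with 20 to 120 N. Pads are 22 mm wide; open, the fingers measure 114 mm over their backs; the gripper's body (76 mm by 85 mm) begins 54 mm behind the grasp point. The pads swing forward as they close: fully open they stand 13 mm farther back than shut.
Start: joints at [-0.07, 0.521, -0.036, 1.599, 0.021, 1.021, -0.113], TCP at [0.625, -0, 0.231] pointing down, gripper open.
Joint ranges: [-2.91, 2.91], [-0.3, 2.13], [-1.5, 1.42], [0.17, 2.43], [-1.26, 4.41], [0.16, 1.93], [-2.52, 2.52]. Speed limits (rad/s): [1.89, 1.89, 2.39, 2.39, 3.01, 3.01, 3.01].

INTERFACE

Orientations are given as a unit quaternion [x, y, z, w].
In Python, from bench import bot, snapshot, job, spotter gives the robot as it stands.
- The arm moves only by the shell command python3 -m handwheel 'ROWS' [OPENING] [FORCE]. ROWS is JSON, a list that holds one entry, the list of rows, each a list of 6 numbers: the shift along the tool's x, y, z in mm, then the turn, a rotation vector about the tool's x, y, z in degrees. In form: [[[tx, ty, tz, ax, ay, az], ...]]. A call has 1 to 8 rows; each row is the pose to reach, as a shift and turn from the pose commanded when the call began, along the tool's axes at that moment; what a row does not reach only later rows make up. A row lasts 1/8 s, in which the tool goes at most 62.5 mm and 10.7 degrees, less where a joint would pass 70% of its speed; a pose out of reach is approached as far as the arm can. A call with a gripper value outside its range is refused whole. OPENING is the closure, from 0 (fully open) to 1 (shut), set as the call begins (- or left out, the last holds). The fingers move at their own pace and stop on an object; FORCE is the grip in N (left out, the last holds). Time passes only in rows, so rows that repeat a pose let the fingers close. It gives the time, the measured TCP pose, the force, the opening and the grip force at its end, in the units of the state.
- bot.get_state(): the state, without advancing time (a new reading comes with each control period).
- snapshot(name): name is "scene" or "side" or "wrist"; returns a dict with "color" (400x640x3 uint8, red, green, blue), "fov_y" (degrees; the focal length in pixels is half the picture's height over the tangent of half this angle, whatever the lens; pixels are square), "cx", "cy" (the principal point, pixels), "T" (4x4, takes a point from camera to world coordinates); the wrist camera has in their place "mount" (4x4, takes a point from camera to tool coordinates, whose origin is the TCP and whose axes are the flange's). Camera axes: x right, y up, looking along -z (the intrinsics and any distortion apply to the point x, -y, -z); pixel columns grow to the right and rows downward; lengths in m; the calibration is good to about 2 mm. A picture is of the moment at which its call begins: read the wrist's pose just before it. There is no depth.
- job.job_done(): hands the job in; it is judged then, once.
Trained networks look in a picture, given as the dict that the camera call returned (one of the last four; its "shot" number tells which), for a name from the list of things; names that differ only in an ending like _2 or _b are one class to them, and where a whole thing is asked for, a point or a joint stands for the part that bears it (a point fixed in the world has none). Each returns a list of dicts, best first, with "score" (0 to 1); they miss things now and then, are a little off and sometimes report something else, mostly with a low value. They report only what shows in the picture. A call takes as long as a camera call. They do not tell look-alikes from the thing itself.
- spotter.recognise(picture, target): "pixel" ([row, column] in pixels, amid what is visible of it).
- spotter.cut_out(picture, target): "region" (400x640 bool, what is visible of it) and "pixel" ([row, column] in pixels, amid what is visible of it).
- spotter.pinpoint(picture, target): "pixel" ([row, column] in pixels: a listed point, or the origin of a listed thing).
The state is a dict: "time_s": time; "joint_pos": joint angles; "qd": joint speeds; "effort": joint torques, N m; "tcp_pos": TCP position; "ee_rot": TCP orientation; "force": force on the tool from outside, world axes, zero at the start; "ft_torque": the same for the moment, N m; "width": opening from 0.0 (shut) to 1.0 (fully open); "finger_force": force on a finger pad.
Only numpy, scipy, OpenCV 4.12 (cv2) and the standard library are available. Lean on these libraries where they do the work, as an engineer would, in place of code of your own. Each camera call takes 0.05 s, during which the arm holds its last target. There are 200 camera calls.

TASK

The tall square tea caddy has keeled over to the left and leans on the low round tin. Push it upright so that it stands on its base again, then push it back, away from you, until its side stands flat against the low wooden rail. Only push it: do not lift the caddy or let it fall over, and leave the tin, the sugar shaker and the pepper mill standing where they are.

Things in the scene. Friction and masses are not known exactly. Their poses are not given: they have to be found in the camera images.
- tea_caddy: Tall square tea tin, 0.11 to 0.23 kg. Body 68 x 68 mm, z = 0 to 104 mm; fixed lid 70 x 70 mm up to 124 mm; knob 16 mm wide up to 139 mm. Origin: centre of its underside; z runs up its height, x and y square to its sides. At the start it leans about 42 degrees towards its own +y (left), resting on the tin. Friction with the worktop 0.45 to 0.75.
- caddy_lid_edge (a point): Middle of the lid's upper edge on the leaning (+y) side: caddy frame (0, 35, 124) mm. At the start it juts out over the tin, about 90 mm above the worktop and 85 mm to the left of the foot edge. Pushed here towards the caddy's -y, the caddy turns up about its foot edge; below about 28 degrees of lean it drops onto its base by itself.
- caddy_foot_edge (a point): Middle of the caddy's lower edge on the leaning (+y) side: caddy frame (0, 34, 0) mm. At the start this edge rests on the worktop.
- rail: Straight wooden rail fixed on the worktop behind the caddy: 240 mm long (y), 46 mm high, board 12 mm thick. Origin: centre of the board's underside; x points away from the robot. Front face: plane x = -6 mm; with the caddy flat against it the caddy's origin is at x = -40 mm. The caddy starts about 15 to 75 mm short of that, up to 0.2 rad out of square.
- tin: Low round food tin, loose, 87 mm diameter, 40 mm high, 0.23 kg, to the left of the caddy, which leans on it. Origin: centre of its underside, z up. To be left where it is.
- sugar_shaker: Glass sugar shaker with a dome top, loose, 60 mm diameter, 119 mm high, standing near the right part of the rail. Origin: centre of its underside, z up. To be left where it is.
- pepper_mill: Turned wooden pepper mill, loose, 58 mm diameter, 150 mm high, standing right of the caddy. Origin: centre of its underside, z up. To be left where it is.
Things that resemble listed ones, but are neither listed nor needed, are in the scene too. Leave any red look-alike of the sugar_shaker alone.

How it is judged:
On the way:
1. the caddy stands upright on its base (angle between tea_caddy's own z axis and vertical below 0.08 rad and height (world z) of tea_caddy below 0.01 m), for 0.2 s.
At the end, for the whole second after the job is handed in: The caddy stands upright (within 0.08 rad) on the worktop, at rest, in front of the rail, its side within about 7 mm of the rail's front face and parallel to it within 0.1 rad; tin, shaker and mill stand upright within 30 mm of where they stood (angle between tea_caddy's own z axis and vertical below 0.08 rad and height (world z) of tea_caddy below 0.008 m and x of tea_caddy in the frame of rail between -0.047 and -0.02 m and y of tea_caddy in the frame of rail between -0.12 and 0.12 m and angle between the y axis of tea_caddy and the y axis of rail, either way round below 0.1 rad and linear speed of tea_caddy below 0.02 m/s and angle between each of tin, sugar_shaker, pepper_mill's own z axis and vertical below 0.1 rad and distance of each of tin, sugar_shaker, pepper_mill from where it was at the start of the episode below 0.03 m); the robot touches nothing.
It fails at once if the caddy is lifted off the worktop (height (world z) of tea_caddy above 0.045 m or height (world z) of caddy_foot_edge above 0.035 m or (angle between tea_caddy's own z axis and vertical below 0.15 rad and height (world z) of tea_caddy above 0.02 m)).
It fails at once if the caddy falls flat (angle between tea_caddy's own z axis and vertical above 1.1 rad).
It fails at once if a bystander is knocked over (angle between any of tin, sugar_shaker, pepper_mill's own z axis and vertical above 0.5 rad).
It fails at once if a bystander is pushed away (distance of any of tin, sugar_shaker, pepper_mill from where it was at the start of the episode above 0.04 m).
It also fails if it takes over 53 s, if anything falls off the work surface, if the arm or the gripper's body presses on something with over 40 N, if the wrist force passes 120 N, or if a joint passes its speed limit or range.

## Working session

There is one attempt and no reset: what is moved stays moved. The work goes in short steps, Python scripts to look and compute and a shell command to move; the robot and the scene stay as the last step left them, time stands still between calls to the robot, and variables do not carry over. Pictures are saved under pics/ and viewed, at most 10 in all, crops included, and the job is handed in when it is done.

```bash
mkdir -p pics
cat > h.py <<'E'
import numpy as np, cv2
from bench import bot, snapshot, job, spotter
from scipy.spatial.transform import Rotation as R
def snap(n):
    s=bot.get_state(); p=snapshot(n)
    if n=="wrist":
        T=np.eye(4); T[:3,:3]=R.from_quat(s["ee_rot"]).as_matrix(); T[:3,3]=s["tcp_pos"]; p["T"]=T@p["mount"]
    return p
def ray(p,px):
    f=200/np.tan(np.radians(p["fov_y"])/2); r,c=px
    d=np.array([(c-p["cx"])/f,-(r-p["cy"])/f,-1]); return p["T"][:3,3],p["T"][:3,:3]@d
def atz(p,px,z):
    o,d=ray(p,px); return o+d*(z-o[2])/d[2]
def tri(a,b):
    A=np.zeros((3,3));v=np.zeros(3)
    for o,d in (a,b):
        d=d/np.linalg.norm(d);M=np.eye(3)-np.outer(d,d);A+=M;v+=M@o
    x=np.linalg.solve(A,v); return x,[np.linalg.norm(np.cross(x-o,d/np.linalg.norm(d))) for o,d in (a,b)]
def proj(p,X):
    f=200/np.tan(np.radians(p["fov_y"])/2); q=np.linalg.inv(p["T"])@np.append(X,1)
    return [p["cy"]-f*q[1]/-q[2],p["cx"]+f*q[0]/-q[2]]
def save(p,n): cv2.imwrite("pics/"+n,p["color"][:,:,::-1])
E
python3 - <<'E'
from h import *
np.set_printoptions(precision=3,suppress=True)
s=bot.get_state();print(s["tcp_pos"],s["ee_rot"],s["time_s"],s["width"])
P={n:snap(n) for n in("scene","side","wrist")}
for n,p in P.items():
    save(p,n+"0.png"); print(n,p["fov_y"],p["cx"],p["cy"],[k for k in p],p["T"][:3,3])
    if n=='wrist':print(p["T"])
for t in("tea_caddy","caddy_lid_edge","caddy_foot_edge","rail","tin","sugar_shaker","pepper_mill"):
    D={n:spotter.pinpoint(p,t)[:3] for n,p in P.items()}
    print(t)
    for n in D:
        for d in D[n]: print("  ",n,round(d["score"],2),np.round(d["pixel"]),"z0",atz(P[n],d["pixel"],0))
    if D["scene"] and D["side"]: print("   tri",tri(ray(P["scene"],D["scene"][0]["pixel"]),ray(P["side"],D["side"][0]["pixel"])))
    if D["scene"] and D["wrist"]: print("   triw",tri(ray(P["scene"],D["scene"][0]["pixel"]),ray(P["wrist"],D["wrist"][0]["pixel"])))
a=np.hstack([P["scene"]["color"],P["side"]["color"]]);
E
```

```text
[ 0.625 -0.     0.231] [ 0.707  0.707 -0.    -0.   ] 0.0 1.003107845498843
scene 53.58230798223621 325.1095027016361 201.43553308896682 ['color', 'fov_y', 'cx', 'cy', 'T', 'shot'] [ 0.184 -0.487  0.568]
side 54.82207218678773 321.75469593305206 194.71468248447755 ['color', 'fov_y', 'cx', 'cy', 'T', 'shot'] [0.366 0.92  0.485]
wrist 70.60975838144094 322.48876324674916 196.94325624261825 ['color', 'fov_y', 'cx', 'cy', 'mount', 'shot', 'T'] [0.626 0.084 0.373]
[[ 1.     0.001  0.001  0.626]
 [-0.002  0.945  0.328  0.084]
 [-0.001 -0.328  0.945  0.373]
 [ 0.     0.     0.     1.   ]]
tea_caddy
   scene 0.72 [218. 322.] z0 [0.576 0.203 0.   ]
   scene 0.43 [216. 348.] z0 [0.637 0.179 0.   ]
   side 0.64 [224. 317.] z0 [0.58  0.137 0.   ]
   wrist 0.89 [  8. 264.] z0 [0.559 0.182 0.   ]
   tri (array([0.566, 0.178, 0.023]), [np.float64(0.004302367727231458), np.float64(0.004302367727231649)])
   triw (array([0.562, 0.177, 0.021]), [np.float64(0.0008415368119934055), np.float64(0.0008415368119934475)])
caddy_lid_edge
   scene 0.63 [174. 297.] z0 [0.62  0.432 0.   ]
   side 0.88 [223. 316.]
[... 1169 characters left out ...]
[123. 296.] z0 [0.591 0.055 0.   ]
   tri (array([ 0.562, -0.128,  0.001]), [np.float64(0.004312974213400952), np.float64(0.004312974213400911)])
   triw (array([ 0.562, -0.129,  0.006]), [np.float64(0.0020515800424081515), np.float64(0.002051580042407886)])
pepper_mill
   scene 0.72 [278. 347.] z0 [ 0.518 -0.004  0.   ]
   side 0.69 [201. 356.] z0 [ 0.51  -0.008  0.   ]
   side 0.63 [222. 319.] z0 [0.579 0.129 0.   ]
   wrist 0.75 [170. 240.] z0 [ 0.514 -0.006  0.   ]
   tri (array([ 0.512, -0.007,  0.002]), [np.float64(0.0032994983415865525), np.float64(0.0032994983415864793)])
   triw (array([ 0.515, -0.006,  0.003]), [np.float64(0.0006426508631176012), np.float64(0.0006426508631175347)])
```

Run:
```python
import cv2
a=cv2.imread("pics/scene0.png")[100:350,200:480];b=cv2.imread("pics/side0.png")[100:350,200:480]
import numpy as np
cv2.imwrite("pics/c0.png",cv2.resize(np.vstack([a,b])[:, :],None,fx=1.2,fy=1.2) if 0 else cv2.resize(np.hstack([a,b]),(800,357)))
```

```text
(no output)
```

View pics/c0.png

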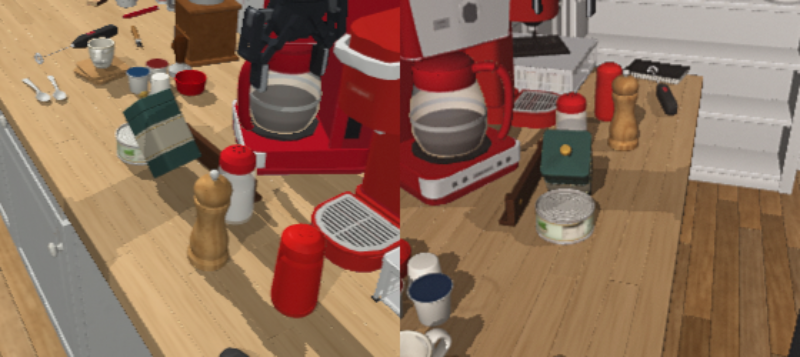

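View pics/wrist0.png

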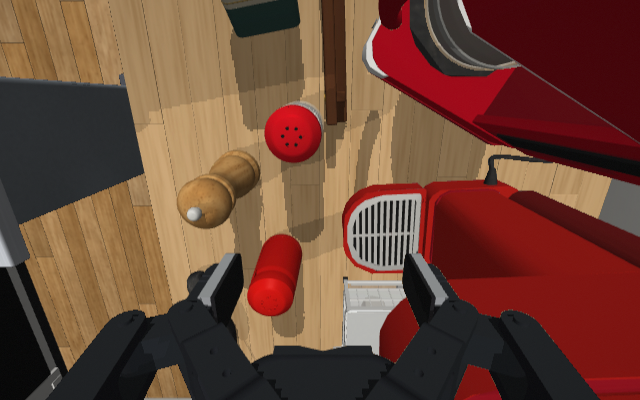

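The crops show the green caddy leaning left onto the tin (scene px about row 190, col 310). The rail is behind it, with the white-bodied shaker at about (0.595, 0.05). The mill is at (0.513, -0.006), and the red look-alike is at (0.56, -0.13). The wrist view shows the rail at cols 322–346, rows 0–122, slightly out of square. I'll move high over to the left of the caddy, close the fingers and look from there.

```bash
python3 -m handwheel '[[[40,-10,0,0,0,0],[85,-20,0,0,0,0],[130,-35,0,0,0,0],[175,-45,0,0,0,0],[220,-60,0,0,0,0],[265,-70,0,0,0,0],[305,-80,0,0,0,0],[330,-80,0,0,0,0]]]' 1 40
python3 - <<'E'
from h import *
np.set_printoptions(precision=3,suppress=True)
print(bot.get_state()["tcp_pos"])
P={n:snap(n) for n in("scene","side","wrist")}
save(P["wrist"],"wrist1.png")
for t in("tea_caddy","caddy_lid_edge","caddy_foot_edge","rail","tin"):
    D={n:spotter.pinpoint(p,t)[:1] for n,p in P.items()}
    for n in D:
        for d in D[n]: print(t,n,round(d["score"],2),np.round(d["pixel"]))
    ks=[k for k in D if D[k]]
    for i,a in enumerate(ks):
        for b in ks[i+1:]: print("   tri",a,b,*tri(ray(P[a],D[a][0]["pixel"]),ray(P[b],D[b][0]["pixel"])))
for n in P:
    c=spotter.cut_out(P[n],"rail")
    if c:
        r=cv2.minAreaRect(np.argwhere(c[0]["region"]).astype(np.float32)); print("rail box (row,col)",n,c[0]["score"],np.round(cv2.boxPoints(r)).tolist())
E
```

```text
time_s: 2.2
tcp_pos: [0.5442, 0.3321, 0.2314]
ee_rot: [0.706, 0.708, 0.0, -0.0]
force: [-0.6, -1.1, 0.1]
width: 0.001
finger_force: 0.0
[0.544 0.332 0.231]
tea_caddy scene 0.93 [218. 324.]
tea_caddy side 0.76 [224. 318.]
   tri scene side [0.568 0.174 0.022] [np.float64(0.001469960909466262), np.float64(0.001469960909466201)]
caddy_lid_edge scene 0.97 [175. 299.]
caddy_lid_edge side 0.8 [226. 314.]
caddy_lid_edge wrist 0.63 [228. 324.]
   tri scene side [0.551 0.282 0.085] [np.float64(0.004422900064415827), np.float64(0.004422900064415814)]
   tri scene wrist [0.55  0.28  0.089] [np.float64(0.0038899900277954156), np.float64(0.00388999002779533)]
   tri side wrist [0.548 0.279 0.081] [np.float64(0.001082465017508012), np.float64(0.0010824650175077744)]
caddy_foot_edge scene 0.64 [220. 317.]
caddy_foot_edge side 0.86 [236. 318.]
   tri scene side [0.561 0.198 0.004] [np.float64(0.0012998800328111787), np.float64(0.0012998800328111219)]
rail scene 0.91 [217. 347.]
rail side 0.71 [230. 292.]
rail wrist 0.96 [267. 377.]
   tri scene side [ 0.632  0.179 -0.002] [np.float64(0.0016260617714
[... 156 characters left out ...]
i side wrist [ 0.632  0.17  -0.008] [np.float64(0.0013305790764028649), np.float64(0.001330579076403077)]
tin scene 0.88 [205. 297.]
tin side 0.72 [259. 315.]
tin wrist 0.67 [206. 328.]
   tri scene side [0.546 0.281 0.002] [np.float64(0.000289617252110828), np.float64(0.0002896172521108868)]
   tri scene wrist [0.55  0.278 0.004] [np.float64(0.0040886220163634645), np.float64(0.00408862201636372)]
   tri side wrist [ 0.551  0.271 -0.006] [np.float64(0.0025498976502582997), np.float64(0.002549897650258401)]
rail box (row,col) scene 0.8 [[188.0, 336.0], [198.0, 326.0], [246.0, 374.0], [236.0, 384.0]]
rail box (row,col) side 0.71 [[196.0, 294.0], [255.0, 264.0], [262.0, 279.0], [203.0, 308.0]]
```

View pics/wrist1.png

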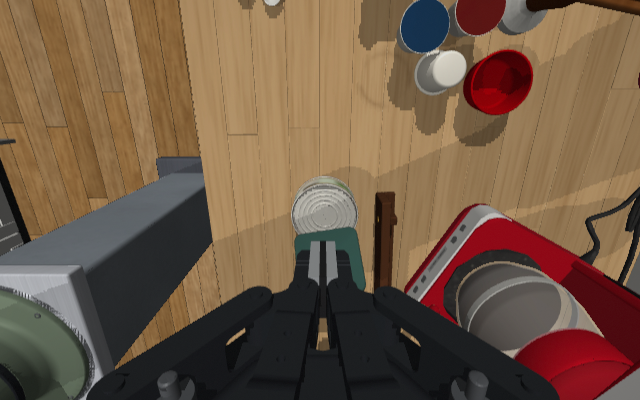

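The wrist view shows the tin at (210, 325), with the lid edge overlapping it at row ~230 (cols 296–358). The rail's front edge runs down col ~375 from row 192. The left side is free. I'll get the yaws from the edges.

Run:
```python
from h import *
np.set_printoptions(precision=3,suppress=True)
p=snap("wrist"); g=p["color"].astype(int)
# rail front top edge: first dark-brown column per row
e=[]
for r in range(200,285,4):
    c=[c for c in range(362,395) if g[r,c].sum()<260 and g[r,c,0]>g[r,c,1]]
    if c: e.append((r,c[0],c[-1]))
print(e[::4])
W=np.array([atz(p,(r,c),0.046)[:2] for r,c,_ in e]);k=np.polyfit(W[:,1],W[:,0],1);print("rail front slope dx/dy",k,"at y=.165",np.polyval(k,.165))
# lid upper edge: first green row per column
l=[]
for c in range(298,360,3):
    r=[r for r in range(215,250) if g[r,c,1]>g[r,c,0]+15 and g[r,c].sum()<330]
    if r: l.append((r[0],c))
print(l[::3])
W=np.array([atz(p,q,0.09)[:2] for q in l]);print(W[0],W[-1],"lid slope dy/dx",np.polyfit(W[2:-2,0],W[2:-2,1],1))
```

```text
[(200, 375, 394), (216, 374, 394), (232, 373, 393), (248, 373, 392), (264, 373, 391), (280, 374, 391)]
rail front slope dx/dy [-0.054  0.625] at y=.165 0.6162040222467877
[(233, 298), (231, 307), (230, 316), (229, 325), (227, 334), (226, 343), (226, 352)]
[0.518 0.273] [0.586 0.262] lid slope dy/dx [0.155 0.194]
```

```bash
python3 -m handwheel '[[[0,-3,45,0,0,-4],[0,-3,90,0,0,-9],[0,-3,130,0,0,-9],[0,-3,150,0,0,-9],[0,-3,150,0,0,-9]]]'
```

```text
time_s: 3.92
tcp_pos: [0.5417, 0.3298, 0.0807]
ee_rot: [0.649, 0.76, -0.001, -0.0]
force: [-0.2, 0.2, 0.4]
width: -0.002
finger_force: 0.0
```

```bash
python3 -m handwheel '[[[-15,0,0,0,0,0],[-30,0,0,0,0,0],[-35,0,0,0,0,0],[-39,0,-1,0,0,0],[-43,0,-3,0,0,0],[-47,0,-5,0,0,0],[-51,0,-8,0,0,0],[-55,0,-10,0,0,0]]]'
python3 - <<'E'
from h import *
np.set_printoptions(precision=3,suppress=True)
P={n:snap(n) for n in("scene","side")}
a=[cv2.resize(p["color"][120:280,240:400,::-1],(400,400)) for p in P.values()]
cv2.imwrite("pics/c2.png",np.hstack(a))
for t in("tea_caddy","caddy_lid_edge","caddy_foot_edge","tin"):
    D={n:spotter.pinpoint(p,t)[:1] for n,p in P.items()}
    if all(D.values()): print(t,*tri(*[ray(P[n],D[n][0]["pixel"]) for n in P]),[D[n][0]["score"] for n in D])
E
```

```text
time_s: 4.92
tcp_pos: [0.5507, 0.2754, 0.0915]
ee_rot: [0.649, 0.76, -0.0, 0.0]
force: [0.4, 0.2, -1.1]
width: 0.002
finger_force: 0.1
tea_caddy [0.564 0.173 0.022] [np.float64(0.0004946138546028697), np.float64(0.0004946138546027554)] [0.66, 0.86]
caddy_lid_edge [0.556 0.26  0.102] [np.float64(0.0005149876116250329), np.float64(0.0005149876116249175)] [0.57, 0.81]
caddy_foot_edge [0.558 0.202 0.004] [np.float64(0.0005617590470672509), np.float64(0.0005617590470673277)] [0.94, 0.58]
tin [ 0.542  0.276 -0.002] [np.float64(0.0004394066054149389), np.float64(0.0004394066054149783)] [0.61, 0.88]
```

View pics/c2.png

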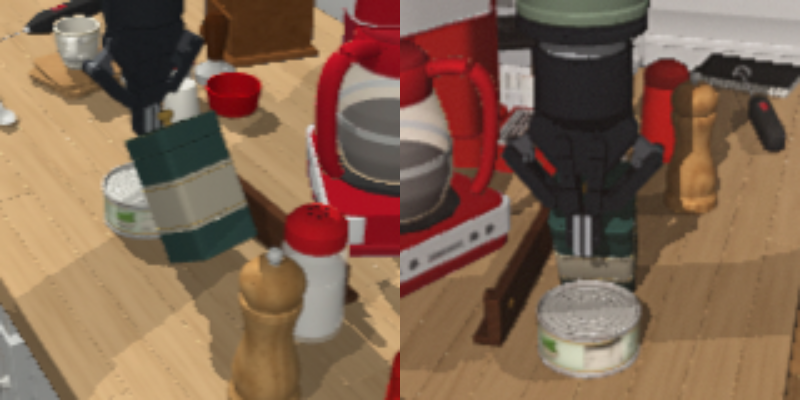

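The caddy has lifted clear of the tin and is turning on its foot edge, with the fingers centred on the lid (side crop about (240, 583)). I'll continue slowly until it drops.

```bash
python3 -m handwheel '[[[-3,0,-1,0,0,0],[-6,0,-2,0,0,0],[-9,0,-4,0,0,0],[-12,0,-5,0,0,0],[-15,0,-6,0,0,0],[-18,0,-7,0,0,0],[-21,0,-8,0,0,0],[-24,0,-9,0,0,0]]]'
python3 - <<'E'
from h import *
np.set_printoptions(precision=3,suppress=True)
P={n:snap(n) for n in("scene","side")}
a=[cv2.resize(p["color"][120:280,240:400,::-1],(400,400)) for p in P.values()]
cv2.imwrite("pics/c3.png",np.hstack(a))
for t in("tea_caddy","caddy_lid_edge","caddy_foot_edge","tin"):
    D={n:spotter.pinpoint(p,t)[:1] for n,p in P.items()}
    if all(D.values()): print(t,*tri(*[ray(P[n],D[n][0]["pixel"]) for n in P]),[D[n][0]["score"] for n in D])
E
```

```text
time_s: 6.42
tcp_pos: [0.5544, 0.2518, 0.1004]
ee_rot: [0.649, 0.76, -0.0, -0.0]
force: [-0.5, 0.2, 0.1]
width: -0.0
finger_force: 0.0
tea_caddy [0.569 0.165 0.002] [np.float64(0.004286824712693484), np.float64(0.004286824712693576)] [0.62, 0.73]
caddy_lid_edge [0.563 0.192 0.126] [np.float64(0.0006222479311789016), np.float64(0.0006222479311788193)] [0.61, 0.93]
caddy_foot_edge [0.558 0.192 0.009] [np.float64(0.0041449696287793325), np.float64(0.0041449696287792406)] [0.62, 0.67]
tin [0.545 0.279 0.   ] [np.float64(0.0032408232586579743), np.float64(0.0032408232586580796)] [0.84, 0.61]
```

View pics/c3.png

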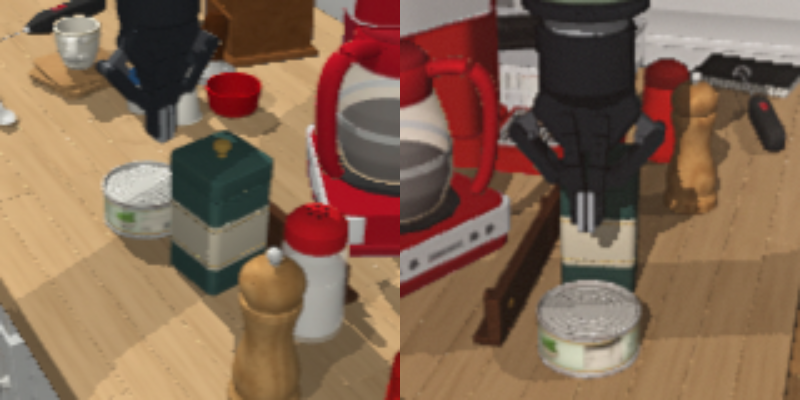

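The caddy now stands upright at about (0.568, 0.16), and the tin hasn't moved. Next I'll bring the tool round to the front, square to the rail, then tilt it so the gripper body clears the lid.

```bash
python3 -m handwheel '[[[5,0,-40,0,0,0],[5,-30,-70,0,0,0],[0,-75,-75,0,0,3],[-20,-93,-75,0,0,6],[-60,-93,-75,0,0,6],[-83,-93,-75,0,0,6],[-83,-93,-75,0,0,6]]]'
python3 -m handwheel '[[[0,0,0,-9,0,0],[0,0,0,-18,0,0],[0,0,0,-27,0,0],[0,0,0,-35,0,0],[0,0,0,-35,0,0]]]'
python3 - <<'E'
from h import *
np.set_printoptions(precision=3,suppress=True)
P={n:snap(n) for n in("scene","side","wrist")}; s=bot.get_state(); print(s["joint_pos"],s["tcp_pos"],R.from_quat(s["ee_rot"]).as_matrix())
for t in("tea_caddy","caddy_lid_edge","rail","tin","sugar_shaker"):
    D={n:spotter.pinpoint(p,t)[:1] for n,p in P.items()}; ks=[k for k in D if D[k]]
    for i,a in enumerate(ks):
        for b in ks[i+1:]: print(t,a,b,*tri(*[ray(P[n],D[n][0]["pixel"]) for n in (a,b)]))
save(P["wrist"],"wrist4.png")
E
```

```text
time_s: 7.8
tcp_pos: [0.4758, 0.1539, 0.1755]
ee_rot: [0.689, 0.724, -0.0, 0.0]
force: [1.3, 0.8, 0.2]
width: 0.001
finger_force: 0.0
time_s: 8.43
tcp_pos: [0.4756, 0.1345, 0.1696]
ee_rot: [0.675, 0.701, 0.141, 0.185]
force: [-0.4, -0.6, -0.5]
width: 0.001
finger_force: 0.0
[-0.657  0.288  0.076  2.344  1.092  0.309 -1.573] [0.475 0.133 0.169] [[-0.02   0.895  0.446]
 [ 0.997  0.049 -0.052]
 [-0.068  0.444 -0.894]]
tea_caddy scene side [ 0.564  0.166 -0.002] [np.float64(0.0014718179534409538), np.float64(0.0014718179534409428)]
tea_caddy scene wrist [ 0.564  0.166 -0.001] [np.float64(0.001881198705361939), np.float64(0.0018811987053618422)]
tea_caddy side wrist [ 0.566  0.166 -0.001] [np.float64(0.00040862148147176997), np.float64(0.00040862148147161693)]
caddy_lid_edge scene side [0.565 0.2   0.124] [np.float64(0.00042772475024311377), np.float64(0.0004277247502431077)]
caddy_lid_edge scene wrist [0.563 0.197 0.125] [np.float64(0.0009249442462436291), np.float64(0.0009249442462434819)]
caddy_lid_edge side wrist [0.566 0.197 0.122] [np.float64(0.0010825492850052411), np.float64(0.0010825492850052752)]
rail scene side [0.591 0.208 0.001] [np.float64(0.0307898327906009), np.float64(0.03078983279060073)]
tin scene side [ 0.545  0.279 -0.001] [np.float64(0.0011493092125213732), np.float64(0.0011493092125213667)]
tin scene wrist [0.547 0.277 0.002] [np.float64(0.001863887412356744), np.float64(0.0018638874123567133)]
tin side wrist [ 0.548  0.277 -0.001] [np.float64(0.002957320716789301), np.float64(0.0029573207167892753)]
sugar_shaker scene side [ 0.564 -0.131  0.001] [np.float64(0.0008946773475874079), np.float64(0.0008946773475874444)]
sugar_shaker scene wrist [ 0.684 -0.03  -0.155] [np.float64(0.011764047854129676), np.float64(0.011764047854129728)]
sugar_shaker side wrist [0.517 0.128 0.121] [np.float64(0.0024974075621574977), np.float64(0.0024974075621574552)]
```

View pics/wrist4.png

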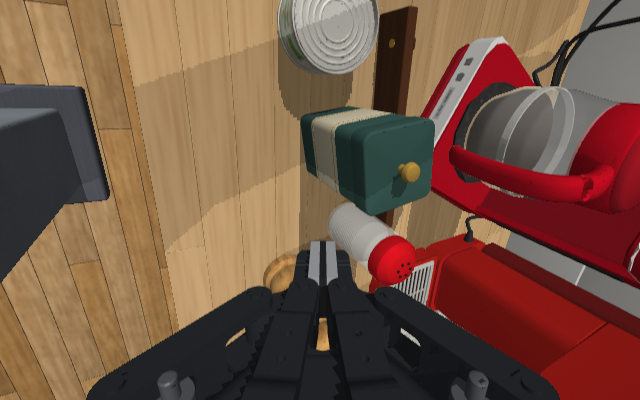

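The wrist view shows the caddy upright at about (160, 370), with the shaker at (245, 370) beyond the fingers and the rail at (60, 395). The arm hasn't fully reached the commanded tilt, so I'll let it settle as it descends in front of the caddy.

```bash
python3 -m handwheel '[[[0,0,0,0,0,0],[2,-10,20,0,0,0],[4,-20,40,0,0,0],[6,-30,60,0,0,0],[6,-30,60,0,0,0],[6,-30,60,0,0,0]]]'
python3 - <<'E'
from h import *
np.set_printoptions(precision=3,suppress=True)
s=bot.get_state(); print(s["joint_pos"],s["tcp_pos"],R.from_quat(s["ee_rot"]).as_matrix())
E
```

```text
time_s: 10.07
tcp_pos: [0.4758, 0.1337, 0.1024]
ee_rot: [0.676, 0.7, 0.14, 0.184]
force: [0.3, 0.4, 0.3]
width: -0.002
finger_force: 0.0
[-0.668  0.457  0.092  2.39   1.815  0.266 -2.334] [0.476 0.134 0.102] [[-0.018  0.894  0.447]
 [ 0.997  0.047 -0.054]
 [-0.069  0.445 -0.893]]
```

The wrist is running near its joint 7 limit. There's plenty of time, so I'll turn the tool half a turn (same finger geometry) to free it.

```bash
python3 -m handwheel '[[[0,0,0,0,0,10],[0,0,0,0,0,20],[0,0,0,0,0,30],[0,0,0,0,0,40],[0,0,0,0,0,50],[0,0,0,0,0,60],[0,0,0,0,0,70],[0,0,0,0,0,80]]]'
python3 -m handwheel '[[[0,0,0,0,0,10],[0,0,0,0,0,20],[0,0,0,0,0,30],[0,0,0,0,0,40],[0,0,0,0,0,50],[0,0,0,0,0,60],[0,0,0,0,0,70],[0,0,0,0,0,80]]]'
python3 -m handwheel '[[[0,0,0,0,0,10],[0,0,0,0,0,20],[0,0,0,0,0,20]]]'
python3 - <<'E'
from h import *
np.set_printoptions(precision=3,suppress=True)
s=bot.get_state(); print(s["joint_pos"],s["tcp_pos"],R.from_quat(s["ee_rot"]).as_matrix())
E
```

```text
time_s: 11.08
tcp_pos: [0.4783, 0.1345, 0.0963]
ee_rot: [0.866, 0.452, 0.165, 0.132]
force: [-0.1, 1.2, -1.6]
width: -0.005
finger_force: 0.0
time_s: 12.08
tcp_pos: [0.4743, 0.1329, 0.0908]
ee_rot: [0.972, 0.195, 0.104, 0.082]
force: [-1.5, -0.2, -1.4]
width: -0.003
finger_force: 0.0
time_s: 12.45
tcp_pos: [0.474, 0.1337, 0.0901]
ee_rot: [0.991, 0.026, 0.116, 0.064]
force: [-0.0, 0.6, 0.2]
width: 0.001
finger_force: 0.0
[-0.681  0.502  0.17   2.217  0.471  0.32  -2.495] [0.474 0.134 0.09 ] [[ 0.972  0.037  0.233]
 [ 0.067 -0.99  -0.121]
 [ 0.227  0.133 -0.965]]
```

The sign was the other way. I'll turn back past it so the camera ends up behind, towards the robot, with the fingers side by side along the rail direction.

```bash
python3 -m handwheel '[[[0,0,0,0,0,-10],[0,0,0,0,0,-20],[0,0,0,0,0,-30],[0,0,0,0,0,-40],[0,0,0,0,0,-50],[0,0,0,0,0,-60],[0,0,0,0,0,-70],[0,0,0,0,0,-80]]]'
python3 -m handwheel '[[[0,0,0,0,0,-10],[0,0,0,0,0,-20],[0,0,0,0,0,-30],[0,0,0,0,0,-40],[0,0,0,0,0,-50],[0,0,0,0,0,-60],[0,0,0,0,0,-70],[0,0,0,0,0,-80]]]'
cat > g.py <<'E'
from h import *
import sys
np.set_printoptions(precision=3,suppress=True)
# goal: world pos, tilt deg; tool y = rail y direction (yaw .054), tool z forward/down
def goal(pos,tilt,yaw=.054):
    s=bot.get_state(); T0=R.from_quat(s["ee_rot"]).as_matrix()
    t=np.radians(tilt); f=np.array([np.cos(yaw),np.sin(yaw),0]); y=np.array([-np.sin(yaw),np.cos(yaw),0])
    z=f*np.sin(t)-np.array([0,0,1])*np.cos(t); G=np.column_stack([np.cross(y,z),y,z])
    print("joints",s["joint_pos"],"tcp",s["tcp_pos"]); print(T0)
    print("shift mm",T0.T@(np.array(pos)-s["tcp_pos"])*1000,"turn",np.degrees(R.from_matrix(T0.T@G).as_rotvec()),s["time_s"])
a=list(map(float,sys.argv[1:])); goal(a[:3],a[3])
E
python3 g.py 0.48 0.158 0.09 30
```

```text
time_s: 13.45
tcp_pos: [0.4741, 0.1324, 0.0897]
ee_rot: [0.74, 0.66, 0.047, 0.124]
force: [1.0, 0.6, 0.1]
width: -0.001
finger_force: 0.0
time_s: 14.45
tcp_pos: [0.4744, 0.1323, 0.09]
ee_rot: [0.143, 0.981, -0.043, 0.125]
force: [-0.0, -1.2, -0.2]
width: 0.001
finger_force: 0.0
joints [-0.152  0.528 -0.499  2.191  1.     0.573 -0.178] tcp [0.474 0.132 0.09 ]
[[-0.928  0.29   0.233]
 [ 0.269  0.956 -0.121]
 [-0.258 -0.05  -0.965]]
shift mm [ 1.665 26.186 -1.792] turn [-10.274 -15.372 -17.458] 14.45
```

```bash
python3 -m handwheel '[[[0,8,0,-3,-5,-5],[1,16,-1,-6,-10,-10],[2,26,-2,-9,-14,-15],[2,26,-2,-10,-15,-17.5],[2,26,-2,-10,-15,-17.5]]]' 0.7
python3 g.py 0.49 0.158 0.035 30
```

```text
time_s: 15.08
tcp_pos: [0.4793, 0.1577, 0.0897]
ee_rot: [-0.022, 0.967, 0.005, 0.255]
force: [-0.4, 0.4, 0.8]
width: 0.303
finger_force: 0.0
joints [-0.254  0.521 -0.442  2.402  1.962  0.519 -0.876] tcp [0.479 0.158 0.09 ]
[[-0.869 -0.046  0.493]
 [-0.041  0.999  0.02 ]
 [-0.494 -0.002 -0.87 ]]
shift mm [17.676 -0.104 52.815] turn [-0.359 -0.403 -0.348] 15.075
```

```bash
python3 -m handwheel '[[[6,0,18,0,0,0],[12,0,36,0,0,0],[18,0,53,0,0,0],[18,0,53,0,0,0]]]'
python3 g.py 0.51 0.158 0.03 30
python3 - <<'E'
from h import *
np.set_printoptions(precision=3,suppress=True)
P={n:snap(n) for n in("scene","side")}
cv2.imwrite("pics/c5.png",np.hstack([cv2.resize(p["color"][120:280,240:400,::-1],(400,400)) for p in P.values()]))
for t in("tea_caddy","caddy_lid_edge","rail","tin","pepper_mill"):
    D={n:spotter.pinpoint(p,t)[:1] for n,p in P.items()}
    if all(D.values()): print(t,*tri(*[ray(P[n],D[n][0]["pixel"]) for n in P]))
E
```

```text
time_s: 15.58
tcp_pos: [0.49, 0.1578, 0.0336]
ee_rot: [-0.021, 0.967, 0.004, 0.254]
force: [-0.1, 0.1, -0.3]
width: 0.305
finger_force: 0.0
joints [-0.211  0.69  -0.482  2.385  2.134  0.642 -1.012] tcp [0.49  0.158 0.034]
[[-0.87  -0.042  0.492]
 [-0.038  0.999  0.018]
 [-0.492 -0.003 -0.871]]
shift mm [-15.649  -0.611  13.019] turn [-0.498 -0.533 -0.53 ] 15.575
tea_caddy [0.568 0.17  0.004] [np.float64(0.0035077868785329536), np.float64(0.0035077868785330308)]
caddy_lid_edge [0.567 0.203 0.127] [np.float64(0.0032373467975792404), np.float64(0.003237346797579178)]
rail [ 0.628  0.181 -0.   ] [np.float64(0.005304671861366704), np.float64(0.005304671861366821)]
tin [0.543 0.277 0.004] [np.float64(0.003776559699817957), np.float64(0.003776559699818066)]
pepper_mill [ 0.516 -0.     0.003] [np.float64(0.0005615051207673249), np.float64(0.000561505120767146)]
```

View pics/c5.png

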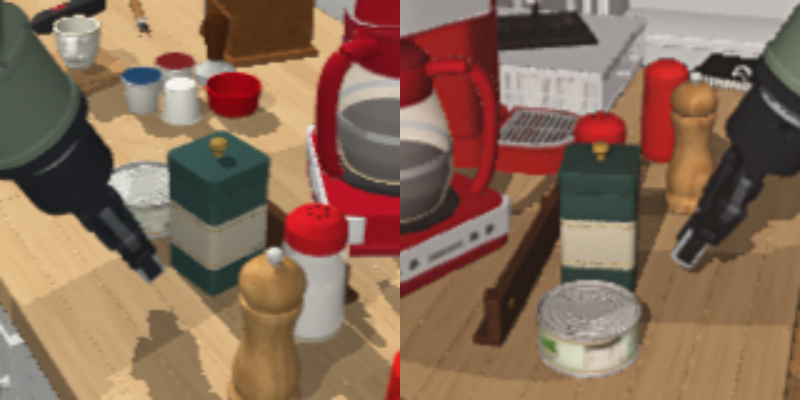

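The side crop shows the fingertips low in front of the caddy with the path clear, and the caddy about 20 mm short of the rail. I'll push slowly now.

```bash
python3 -m handwheel '[[[-7,5,4,0,0,0],[-14,5,8,0,0,0],[-19,5,11,0,0,0],[-23,5,13,0,0,0],[-26,5,15,0,0,0],[-29,5,16.5,0,0,0],[-32,5,18,0,0,0],[-35,5,20,0,0,0]]]'
cat > m.py <<'E'
from h import *
np.set_printoptions(precision=3,suppress=True)
P={n:snap(n) for n in("scene","side")}
cv2.imwrite("pics/c6.png",np.hstack([cv2.resize(p["color"][120:280,240:400,::-1],(400,400)) for p in P.values()]))
for t in("tea_caddy","caddy_lid_edge","rail","tin"):
    D={n:spotter.pinpoint(p,t)[:1] for n,p in P.items()}
    if all(D.values()): print(t,*tri(*[ray(P[n],D[n][0]["pixel"]) for n in P]))
E
python3 m.py
```

```text
time_s: 17.18
tcp_pos: [0.5299, 0.1651, 0.034]
ee_rot: [-0.021, 0.967, 0.004, 0.255]
force: [-1.4, 0.4, 0.5]
width: 0.3
finger_force: 0.8
tea_caddy [0.57  0.16  0.002] [np.float64(0.0018521128928589222), np.float64(0.0018521128928588025)]
caddy_lid_edge [0.576 0.195 0.127] [np.float64(0.0003265682968044599), np.float64(0.0003265682968045903)]
rail [0.63  0.177 0.   ] [np.float64(0.00726793035407188), np.float64(0.007267930354071921)]
tin [0.547 0.278 0.009] [np.float64(0.000243960511520832), np.float64(0.0002439605115208674)]
```

```bash
python3 -m handwheel '[[[-2,0,1,0,0,0],[-4,0,2.2,0,0,0],[-6,0,3.3,0,0,0],[-8,0,4.5,0,0,0],[-9,0,5,0,0,0]]]'
python3 -m handwheel '[[[-1,0,0.5,0,0,0],[-2,0,1.1,0,0,0],[-2.6,0,1.5,0,0,0]]]'
python3 m.py
```

```text
time_s: 18.3
tcp_pos: [0.5402, 0.1654, 0.0341]
ee_rot: [-0.021, 0.967, 0.004, 0.255]
force: [-1.2, -0.2, 0.1]
width: 0.297
finger_force: 0.4
time_s: 18.68
tcp_pos: [0.5431, 0.1655, 0.0341]
ee_rot: [-0.021, 0.967, 0.004, 0.255]
force: [-0.7, 0.2, -0.2]
width: 0.296
finger_force: 0.6
tea_caddy [0.585 0.165 0.004] [np.float64(0.0009681931305666678), np.float64(0.0009681931305664509)]
caddy_lid_edge [0.588 0.196 0.124] [np.float64(0.0020322521142802866), np.float64(0.00203225211428047)]
tin [ 0.547  0.281 -0.003] [np.float64(0.0009879343774028498), np.float64(0.0009879343774030049)]
```

View pics/c6.png

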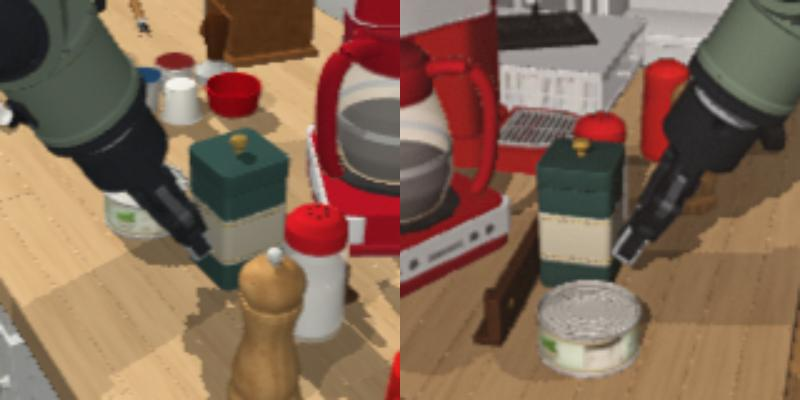

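The caddy stands upright with the gap to the rail almost closed (side crop, cols 520–540), but there is no rail reaction in the force yet. I'll continue in small steps.

```bash
for i in 1; do python3 -m handwheel '[[[-0.9,0,0.5,0,0,0],[-1.7,0,1,0,0,0],[-2.6,0,1.5,0,0,0]]]' | grep -E 'tcp|force'; done
python3 -m handwheel '[[[-0.9,0,0.5,0,0,0],[-1.7,0,1,0,0,0]]]' | grep -E 'tcp|force'
```

```text
tcp_pos: [0.5461, 0.1657, 0.034]
force: [-1.9, -0.2, 0.9]
finger_force: 0.8
tcp_pos: [0.5479, 0.1658, 0.034]
force: [-7.1, -1.1, 5.0]
finger_force: 3.7
```

```bash
python3 -m handwheel '[[[-0.9,0,0.5,0,0,0],[-0.9,0,0.5,0,0,0]]]' | grep -E 'tcp|force'
python3 m.py
python3 - <<'E'
import cv2;a=cv2.imread("pics/c6.png");cv2.imwrite("pics/c7.png",a)
E
```

```text
tcp_pos: [0.548, 0.1658, 0.0337]
force: [-11.4, -0.8, 5.7]
finger_force: 5.6
tea_caddy [0.586 0.167 0.002] [np.float64(0.0027039920110262035), np.float64(0.002703992011025989)]
caddy_lid_edge [0.521 0.167 0.126] [np.float64(0.05251246022437641), np.float64(0.05251246022437646)]
tin [ 0.544  0.277 -0.003] [np.float64(1.918335680243571e-06), np.float64(1.9183356803506815e-06)]
```

View pics/c7.png

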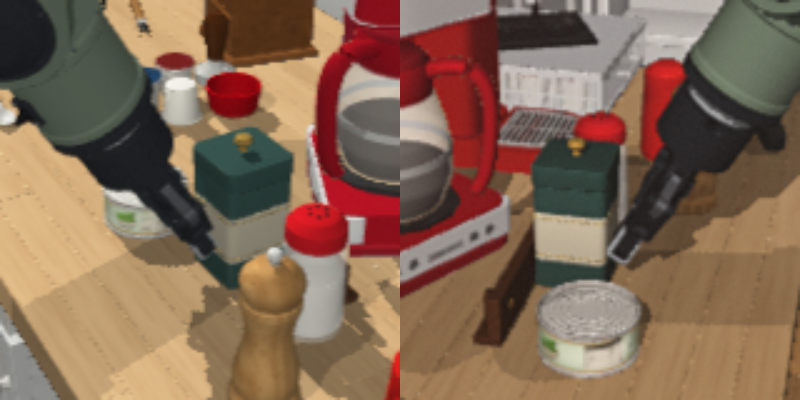

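The force rose to 11 N with no further advance and the caddy still stands, so it is against the rail. I'll retreat and then check.

```bash
python3 -m handwheel '[[[4,0,-2.3,0,0,0],[15,0,-9,0,0,0],[35,0,-20,0,0,0],[52,0,-30,0,0,0],[40,0,-70,0,0,0],[20,0,-120,0,0,0],[20,0,-120,0,0,0]]]'
python3 - <<'E'
from h import *
np.set_printoptions(precision=3,suppress=True)
P={n:snap(n) for n in("scene","side","wrist")}; save(P["wrist"],"wrist8.png")
for t in("tea_caddy","caddy_lid_edge","rail","tin","pepper_mill"):
    D={n:spotter.pinpoint(p,t)[:1] for n,p in P.items()}; ks=[k for k in D if D[k]]
    for i,a in enumerate(ks):
        for b in ks[i+1:]: print(t,a,b,*tri(*[ray(P[n],D[n][0]["pixel"]) for n in (a,b)]))
E
```

```text
time_s: 21.42
tcp_pos: [0.4731, 0.1634, 0.1329]
ee_rot: [-0.021, 0.966, 0.006, 0.258]
force: [0.5, -0.7, -0.5]
width: 0.3
finger_force: 0.0
tea_caddy scene side [0.593 0.168 0.003] [np.float64(0.00487069549353557), np.float64(0.00487069549353561)]
tea_caddy scene wrist [0.583 0.16  0.005] [np.float64(0.0023348918862959728), np.float64(0.00233489188629581)]
tea_caddy side wrist [ 0.598  0.158 -0.004] [np.float64(0.004511039047866298), np.float64(0.004511039047866365)]
caddy_lid_edge scene side [0.592 0.2   0.123] [np.float64(0.0022134762921471223), np.float64(0.0022134762921470754)]
caddy_lid_edge scene wrist [0.467 0.079 0.158] [np.float64(0.07039523263536172), np.float64(0.07039523263536175)]
caddy_lid_edge side wrist [ 0.644 -0.097 -0.072] [np.float64(0.05765341834825967), np.float64(0.057653418348259614)]
rail side wrist [ 0.694  0.008 -0.101] [np.float64(0.013770141588268605), np.float64(0.013770141588268558)]
tin scene side [ 0.546  0.276 -0.002] [np.float64(0.0019168839925285293), np.float64(0.0019168839925285995)]
tin scene wrist [ 0.549  0.28  -0.005] [np.float64(0.0007469167406566655), np.float64(0.0007469167406565676)]
tin side wrist [ 0.544  0.278 -0.002] [np.float64(0.0003964064233172369), np.float64(0.0003964064233171845)]
pepper_mill scene side [ 0.512 -0.003 -0.   ] [np.float64(0.0017731743408716174), np.float64(0.0017731743408714135)]
pepper_mill scene wrist [ 0.51  -0.007  0.004] [np.float64(0.001428587192209572), np.float64(0.0014285871922094632)]
pepper_mill side wrist [ 0.513 -0.011 -0.004] [np.float64(0.0016676637645744855), np.float64(0.001667663764574537)]
```

View pics/wrist8.png

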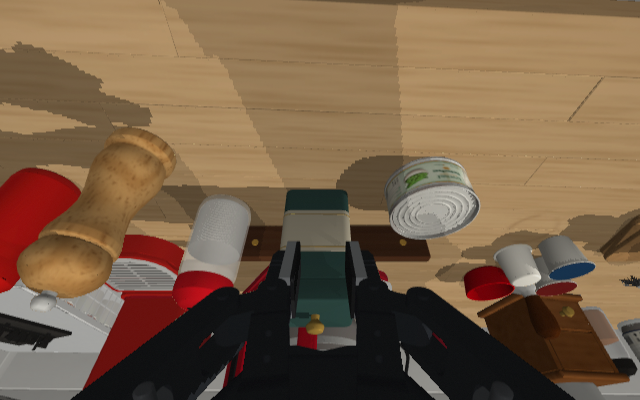

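The wrist view from behind shows the caddy upright between two visible stretches of rail (rows 227–260), with the tin, mill and shaker untouched. I'll compare the caddy's base edge with the rail edge numerically.

Run:
```python
from h import *
np.set_printoptions(precision=3,suppress=True)
p=snap("wrist"); g=p["color"].astype(int)
def first(cols,lo,hi,f,z):
    q=[]
    for c in cols:
        r=[r for r in range(lo,hi) if f(g[r,c]) and f(g[r+2,c])]
        if r:q.append((r[0],c))
    W=np.array([atz(p,a,z)[:2] for a in q]); k=np.polyfit(W[:,1],W[:,0],1); print(q[0],q[len(q)//2],q[-1],"dx/dy",k[0],"x at y=.165:",np.polyval(k,.165), "res",np.abs(W[:,0]-np.polyval(k,W[:,1])).max())
first(range(292,342,2),180,215,lambda v:v[1]>v[0]+10,0)
first(list(range(256,280,2))+list(range(360,422,2)),205,250,lambda v:v[0]>v[1] and v.sum()<260,0)
```

```text
(191, 292) (191, 316) (191, 340) dx/dy -0.04504523172592068 x at y=.165: 0.5594970923816069 res 1.1102230246251565e-16
(214, 256) (205, 378) (240, 420) dx/dy 0.0959826863870742 x at y=.165: 0.6057956262328461 res 0.03484659821198044
```

The caddy's yaw is 0.045 against the rail's 0.054 measured earlier, and its far side sits at the rail face. The second fit here picked up shadow, so I'm ignoring it. Handing in.

```bash
python3 -c "
from bench import job
print(job.job_done())"
```

```text
the job is handed in; nothing more can be done
None
```

I pushed the tea caddy upright and then back until it pressed against the rail, about parallel to it; the tin and mill measured unmoved, the shaker looks undisturbed, and I've handed the job in (no verdict was returned).

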